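Put the cast hand away and shut the kit drawer

ROBOT

A 7-joint arm with a two-finger parallel gripper is mounted at the origin on the work surface. World frame = base frame: x ahead of the robot, y to its left, z up, the work surface at z = 0. Lengths are in m, angles in rad, forces in N, time in s.
With the tool pointing down it reaches from about 0.425 to 0.875 m from the base axis. Payload 4.7 kg.
Tool frame: the origin (TCP) lies at the very end of the fingers, on their centre line; the grasp point (between the pads) lies arm.tcp_to_grasp behind it (arm.tcp_to_grasp is the distance from the TCP to the grasp point, in m); z points along the fingers, y is the line along which they close (so a half turn about z gives the same grasp; the last joint's range is limited). The gripper opens to 85 mm and grips with 20 to 120 N. Pads are 22 mm wide; open, the fingers measure 114 mm over their backs; the gripper's body (76 mm by 85 mm) begins 54 mm behind the grasp point. The pads swing forward as they close: fully open they stand 13 mm farther back than shut.
Start: joints at [1.226, 0.321, -0.07, 1.45, 0.023, 1.371, -0.057], TCP at [0.228, -0.609, 0.196] pointing down, gripper open.
Joint ranges: [-2.86, 2.86], [-0.3, 2.09], [-1.38, 1.24], [0.06, 2.45], [-1.56, 4.7], [0.09, 2.05], [-2.69, 2.69]. Speed limits (rad/s): [2.57, 2.57, 3.14, 3.14, 3.14, 3.14, 3.14].

INTERFACE

Orientations are given as a rotation vector (axis times angle).
In Python, from station import arm gives the robot as it stands.
- The arm moves only by the tool servo_tool, never from a script. Its argument "series" is a list of rows, each an object with "rot": the turn, a rotation vector about the tool's x, y, z in degrees, a list of three; "linear": the shift along the tool's x, y, z in mm, a list of three; "fingers": the closure, from 0 (fully open) to 1 (shut). In form: [{"rot": [rx, ry, rz], "linear": [x, y, z], "fingers": fingers}, ...]. A call has 1 to 12 rows; each row shifts and turns the commanded pose from where the row before left it, along the tool's axes as they then stand; what a row does not reach is not made up. A row lasts 1/10 s, in which the tool goes at most 50 mm and 8.59 degrees, less where a joint would pass 70% of its speed; a pose out of reach is approached as far as the arm can. A call with a gripper value outside its range is refused whole. The fingers move at their own pace and stop on an object; "squeeze" is the grip in N (left out, the last holds). Time passes only in rows, so rows that do not move let the fingers close. It gives the time, the measured TCP pose, the force, the opening and the grip force at its end, in the units of the state.
- arm.read_state(): the state, without advancing time (a new reading comes with each control period).
- arm.capture(name): name is "scene" or "top"; returns the picture (400x640x3 uint8, red, green, blue); there is no depth.
- arm.camera_model(name): a dict with "fx", "fy", "cx", "cy" (pixels), "dist" ([k1, k2, p1, p2, k3] as OpenCV has them; the pictures are not rectified), "xyz" and "orientation" of the camera in the world. Camera axes: x right, y down, z forward; pixel columns grow to the right and rows downward; lengths in m; the calibration is good to about 2 mm. A picture is of the moment at which its call begins. camera_model takes no time and is no camera call.
- arm.job_done(): hands the job in; it is judged then, once.
The state is a dict: "time": time; "q": joint angles; "qvel": joint speeds; "tau": joint torques, N m; "ee_pos": TCP position; "ee_rot": TCP orientation; "ft_force": force on the tool from outside, world axes, zero at the start; "wrist_torque": the same for the moment, N m; "opening": opening from 0.0 (shut) to 1.0 (fully open); "finger_force": force on a finger pad.
Only numpy, scipy, OpenCV 4.12 (cv2) and the standard library are available. Lean on these libraries where they do the work, as an engineer would, in place of code of your own. Each camera call takes 0.05 s, during which the arm holds its last target. There are 200 camera calls.

TASK

Put away the open cast-resin hand that lies on the green cutting mat: set it down gently, flat on the floor of the pulled-out drawer, in the bay that already holds its matching hand, beside that hand and not on top of it. Then push the drawer home without slamming it, past the resistance of its catch until it seats fully home, and without shoving the loose chest along the bench. Leave the boot in its own bay and everything else on the bench where it is.

Things in the scene. Friction and masses are not known exactly. Their poses are not given: they have to be found in the camera images.
- chest: Low plywood chest, 270 deep x 280 wide x 118 high, 4.5 kg, loose on rubber feet at the left, its front towards the mat. Origin: centre of its underside. x points from front to back (the way the drawer closes), y to the left as one faces it, z up. Its front edges are at x = -135 mm, the drawers' faces lie 9 mm before them. It slides if pushed with some 40 N. Below are two small shut drawers.
- drawer (a joint): How far the wide drawer is out (m): 0 = seated on its hard stop, face tight on the chest's front; starts at 0.18 to 0.205. Runs with 1 to 2 N of friction. A spring ball catch at the back resists from 0.014 on, most at first, about 12 N; past 0.003 the catch itself draws the drawer to 0 and holds it. Left at 0.003 or more it may hang unseated.
- drawer_face (a point): Middle of the drawer's upright front face, on its outer surface, 81.5 mm above the bench, 19.5 above the face's lower edge; moves with the drawer. Axes as the chest's: the drawer closes along +x. Face 280 wide, 9 thick, 54 high, plain, no handle; a finger notch 44 wide, 15 deep in its upper edge leaves 19.5 of face above this point. The chest's top is 36.5 mm above this point.
- bay_left (a point): Point on the floor of the drawer's left bay (as one faces the chest), 69.5 mm above the bench, midway across, 50 mm behind the inside of the face: middle of the clear part. Axes as the chest's. Two bays, each 122 wide (y), 229 long (x); their walls rise 28 above the floor (middle wall 5 thick), the face 46. Each bay holds a casting lying across it, centred 80 mm or more further back.
- bay_right (a point): The same point in the drawer's right bay, 124 mm from the one in the left bay.
- casthand: The thing to put away: cream resin open hand with a brass pin, flat on the mat (3 mm thick), 94 x 52 x 22 high, 40 g. Origin: centre of the palm block's underside. x to the finger tips (51 mm away), cuff and pin reach x = -43; z up. Palm block 32 long (x -17 to 15), 26 wide (y), 20 high, flat sides: grip it across y at the origin. Fingers to y = +23, thumb to y = -29, both beyond x = +10.
- matehand: The matching hand: its mirror image, same size and origin, lying across one bay of the drawer. Which bay varies.
- castboot: Cream resin boot, 66 x 28 x 33 high, standing in the other bay of the drawer. Origin: centre of its underside.
- fist: Cream resin fist closed round a staff 127 long, 23 high, on the mat: not to be moved.
- knife: Capped hobby knife, 154 long, 10 high, on the mat: not to be moved.
- taperoll: Roll of masking tape lying flat, 90 diameter, 18 high: not to be moved.
- paintjar_a: Paint jar, 42 diameter, 58 high: not to be moved.
- paintjar_b: Paint jar, 42 diameter, 58 high: not to be moved.
- sandstick: Sanding stick, 170 x 20 x 5 high, on the bench between mat and drawer: not to be moved.
- gluebottle: Small glue bottle, 32 diameter, 85 high: not to be moved.
Not all that is in view belongs to the job. Leave any red or turquoise look-alike of the casthand alone.

How it is judged:
By the outcome, as a careful person would: the job done as asked, in the order asked, and still so for the second after the job is handed in, with the robot touching nothing.
It also fails if it takes over 58 s, if anything falls off the work surface, if the arm or the gripper's body presses on something with over 40 N, if the wrist force passes 120 N, or if a joint passes its speed limit or range.

## Working session

There is one attempt and no reset: what is moved stays moved. The work goes in short steps, Python scripts to look and compute and a tool call to move; the robot and the scene stay as the last step left them, time stands still between calls to the robot, and variables do not carry over. Pictures are saved under pics/ and viewed, at most 10 in all, crops included, and the job is handed in when it is done.

Besides the shell and the picture viewer there is one more tool, called as name(argument=value, ...), one argument or row to a line, values as JSON. servo_tool: Moves the arm, as the interface text tells. Its arguments: {"type":"object","properties":{"series":{"type":"array"},"squeeze":{"type":"number"}},"required":["series"]}

```bash
mkdir -p pics; ls; python3 - <<'E'
from station import arm
import cv2
for n in("scene","top"):
    im=arm.capture(n); cv2.imwrite(f"pics/{n}0.png",cv2.cvtColor(im,cv2.COLOR_RGB2BGR)); print(n,arm.camera_model(n))
s=arm.read_state(); print(s, arm.tcp_to_grasp)
E
```

```text
pics
scene {'fx': 386.1141105126813, 'fy': 386.1141105126813, 'cx': 316.21840635910013, 'cy': 197.72487557361194, 'dist': array([-0.07258072,  0.        ,  0.        ,  0.        ,  0.        ]), 'xyz': array([ 1.1606717 , -0.3360782 ,  0.68124094]), 'orientation': array([-1.98939187, -1.26522886,  0.57249828])}
top {'fx': 479.7955031865283, 'fy': 479.7955031865283, 'cx': 313.09031397458097, 'cy': 200.09878123811052, 'dist': array([0.00870839, 0.        , 0.        , 0.        , 0.        ]), 'xyz': array([ 0.35786337, -0.00507643,  1.33217996]), 'orientation': array([-2.18863713,  2.16163812, -0.15443117])}
{'time': 0.1, 'q': array([ 1.22609189,  0.32173363, -0.07009392,  1.45155992,  0.0226017 ,
        1.37076515, -0.05691944]), 'qvel': array([-7.69564759e-04, -8.23209677e-04,  1.28630980e-04, -2.82333861e-03,
        1.95500530e-03, -6.75340438e-04,  1.75588176e-05]), 'tau': array([-2.75661096e-04, -4.94880581e+01, -3.84061206e-01, -3.15207624e+01,
        1.30806566e-02,  7.51547981e-03,  2.38136073e-05]), 'ee_pos': array([ 0.22802171, -0.60812436,  0.1946394 ]), 'ee_rot': array([-3.08955949e+00, -5.60325994e-01,  6.09885378e-04]), 'ft_force': array([-0.67024254,  0.25572213, -0.68510638]), 'wrist_torque': array([-0.02428396, -0.06947026, -0.02119066]), 'finger_force': 0.0, 'opening': 0.9992885126232207} 0.0187
```

View pics/scene0.png

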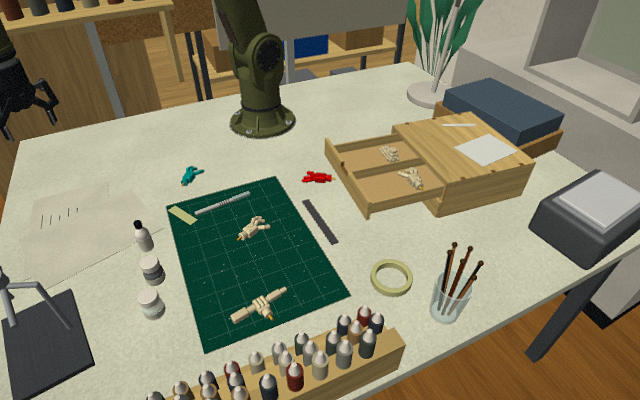

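View pics/top0.png

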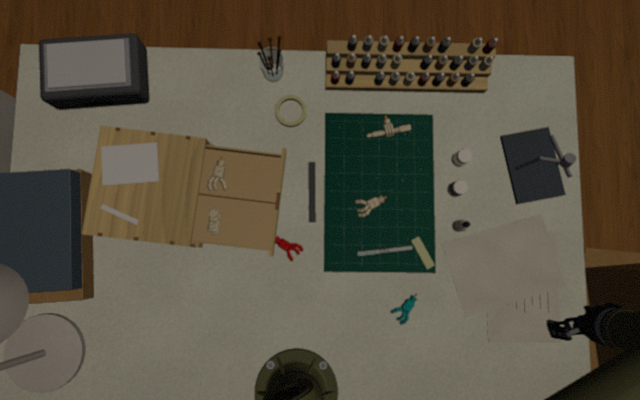

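The scene view shows the casthand at about (252,229) and the fist at (262,303). The mate hand is in the farther bay at (411,178) and the boot in the nearer bay at (390,153). In the top view the casthand is at (371,205), the mate at (217,175), the boot at (214,221), and the drawer front edge near x≈280. I'll zoom in on these next.

```bash
cat > h.py <<'E'
import numpy as np, cv2
from scipy.spatial.transform import Rotation as R
from station import arm
def ray(n,uv):
    m=arm.camera_model(n); K=np.array([[m['fx'],0,m['cx']],[0,m['fy'],m['cy']],[0,0,1]])
    p=cv2.undistortPoints(np.array(uv,float).reshape(-1,1,2),K,m['dist']).reshape(-1,2)
    d=np.c_[p,np.ones(len(p))]@R.from_rotvec(m['orientation']).as_matrix().T
    return m['xyz'],d/np.linalg.norm(d,axis=1)[:,None]
def plane(n,uv,z):
    o,d=ray(n,uv); return o+d*((z-o[2])/d[:,2])[:,None]
def tri(a,b):  # scene px, top px
    o1,d1=ray('scene',a);o2,d2=ray('top',b);out=[]
    for x,y in zip(d1,d2):
        A=np.c_[x,-y]; t=np.linalg.lstsq(A,o2-o1,rcond=None)[0]
        p,q=o1+t[0]*x,o2+t[1]*y; out.append([*(p+q)/2,np.linalg.norm(p-q)])
    return np.array(out)
E
python3 - <<'E'
import cv2,numpy as np
t=cv2.imread('pics/top0.png');s=cv2.imread('pics/scene0.png')
a=cv2.resize(t[180:230,340:400],None,fx=6,fy=6,interpolation=cv2.INTER_CUBIC)  #360x300
b=cv2.resize(s[205:255,225:285],None,fx=6,fy=6,interpolation=cv2.INTER_CUBIC)
cv2.imwrite('pics/hand.png',np.hstack([np.clip(a*1.5,0,255).astype('uint8'),b]))
a=cv2.resize(t[120:270,180:310],None,fx=4,fy=4,interpolation=cv2.INTER_CUBIC)[:520,:400]
a=cv2.resize(t[135:260,185:295],None,fx=3.6,fy=4,interpolation=cv2.INTER_CUBIC)
b=cv2.resize(s[115:225,315:450],None,fx=3,fy=500/110,interpolation=cv2.INTER_CUBIC)
print(a.shape,b.shape)
cv2.imwrite('pics/drw.png',np.hstack([np.clip(a*1.5,0,255).astype('uint8')[:500,:395],b]))
E
```

```text
(500, 396, 3) (500, 405, 3)
```

View pics/hand.png

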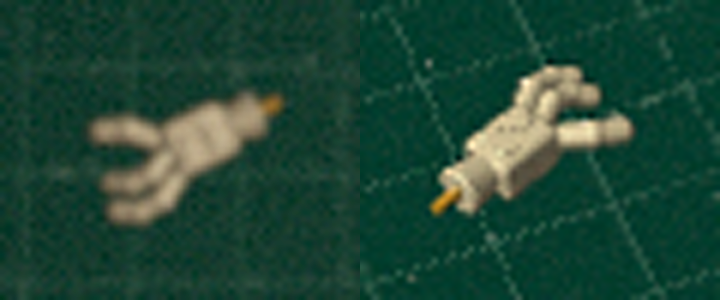

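View pics/drw.png

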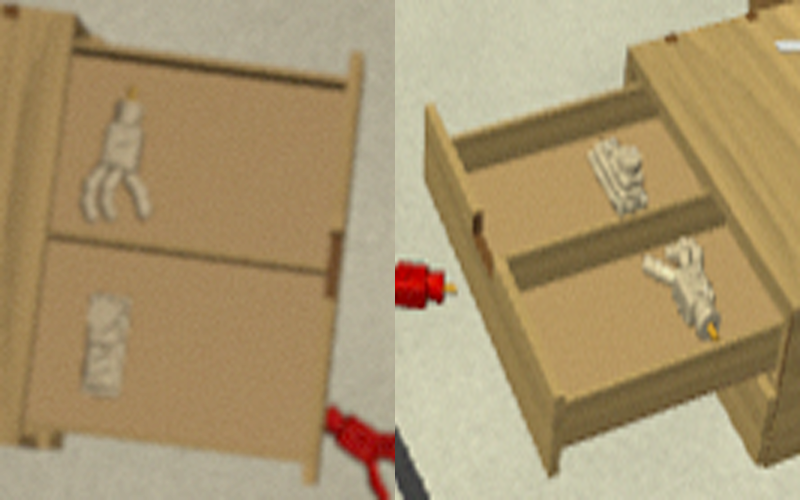

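In the top crop the casthand's palm centre is at (206,140), its pin tip at (280,102) and its fingers point lower-left. In the scene crop the palm top centre is at (512,143) and the pin tip at (435,210). The mate lies across the upper (far) bay with its fingers toward the middle wall, and the boot is in the near bay. The front is clear in both bays.

```bash
cat > m.py <<'E'
from h import *
T=lambda U,V,f=(6,6),o=(340,180):((U+.5)/f[0]-.5+o[0],(V+.5)/f[1]-.5+o[1])
S=lambda U,V:T(U-360,V,(6,6),(225,205))
DT=lambda U,V:T(U,V,(3.6,4),(185,135)); DS=lambda U,V:T(U-395,V,(3,500/110),(315,115))
def rep(name,s,t): print(name,np.round(tri([s],[t])[0]*1000,1))
if __name__=="__main__":
    rep('pin',S(435,210),T(281,101)); rep('palmtop',S(512,143),T(204,140)); rep('thumbtip',S(628,126),T(92,130))
    rep('face robot corner top',DS(427,105),DT(313,482)); rep('face far top',DS(560,398),DT(360,53))
    rep('matepin',DS(716,336),DT(132,90)); rep('mate palm',DS(693,285),DT(123,150));
    rep('notch far corner',DS(487,245),DT(338,232))
    # hue masks of the casthand in both views
    t=cv2.imread('pics/top0.png');s=cv2.imread('pics/scene0.png')
    for n,im,(x0,y0,x1,y1) in(('top',t,(345,185,395,225)),('scene',s,(230,210,275,248))):
        c=im[y0:y1,x0:x1].astype(int); m=((c[...,2]>c[...,1])&(c.sum(2)>150)).astype('uint8')
        N,l,st,ce=cv2.connectedComponentsWithStats(m); k=1+st[1:,4].argmax(); v,u=np.nonzero(l==k)
        uv=np.c_[u+x0,v+y0]; P=plane(n,uv,.013)[:,:2]; r=cv2.minAreaRect((P*1000).astype('float32')); 
        w,V=np.linalg.eigh(np.cov(P.T)); print(n,len(u),P.mean(0),r,np.degrees(np.arctan2(*V[::-1,1])))
        d=V[:,1]*(-1 if V[1,1]<0 else 1); a=(P-P.mean(0))@d; b=(P-P.mean(0))@[-d[1],d[0]]
        for lo in range(-60,60,6):
            k=(a*1000>=lo)&(a*1000<lo+6)
            if k.sum(): print(lo,k.sum(),np.round(b[k].min()*1000),np.round(b[k].max()*1000),np.round(b[k].mean()*1000,1))
E
python3 m.py
```

```text
pin [ 523.5 -242.6   12.8    3.8]
palmtop [ 504.6 -205.3   16.8    5.4]
thumbtip [ 508.9 -156.1    9.5    1.8]
face robot corner top [358.2  67.3 115.2   4.5]
face far top [634.5  39.9 113.8   5.9]
matepin [614.  206.5  79.2   3.3]
mate palm [573.3 211.5  83.5   4.4]
notch far corner [514.2  48.8 122.5   3.7]
top 310 [ 0.49901759 -0.19641736] ((496.75408935546875, -203.94146728515625), (47.92028045654297, 88.32606506347656), 12.125982284545898) 119.41716599719594
-54 4 -0.0 4.0 1.7
-48 7 -4.0 6.0 1.7
-42 15 -7.0 12.0 1.9
-36 16 -8.0 10.0 1.0
-30 18 -11.0 11.0 -0.3
-24 20 -12.0 12.0 -0.2
-18 21 -13.0 13.0 0.6
-12 22 -14.0 13.0 -0.0
-6 21 -13.0 13.0 -0.7
0 23 -15.0 14.0 -0.6
6 29 -21.0 17.0 -1.9
12 31 -25.0 21.0 -1.8
18 28 -28.0 21.0 -2.0
24 26 -29.0 20.0 -2.3
30 18 -26.0 19.0 6.0
36 11 -4.0 15.0 7.3
scene 334 [ 0.50229482 -0.19561345] ((500.442138671875, -202.87307739257812), (52.53654861450195, 86.49118041992188), 13.292583465576172) 120.32832701047586
-54 2 3.0 5.0 4.1
-48 5 -5.0 5.0 1.8
-42 15 -8.0 10.0 0.6
-36 18 -8.0 15.0 3.2
-30 22 -16.0 13.0 -1.5
-24 23 -15.0 14.0 -1.2
-18 26 -15.0 18.0 1.6
-12 27 -17.0 19.0 -0.6
-6 26 -16.0 17.0 1.3
0 23 -14.0 17.0 0.8
6 27 -24.0 16.0 -1.4
12 30 -28.0 21.0 -4.2
18 30 -30.0 21.0 -3.2
24 27 -31.0 24.0 -3.4
30 21 -8.0 22.0 7.7
36 12 -6.0 18.0 7.8
```

```bash
cat > go.py <<'E'
import sys; from h import *
# usage: go.py x y z(mm) yaw_of_tool_x(deg): remaining shift/turn in tool axes
x,y,z,w=map(float,sys.argv[1:5]); s=arm.read_state(); A=R.from_rotvec(s['ee_rot'])
w=np.radians(w); G=R.from_matrix(np.array([[np.cos(w),np.sin(w),0],[np.sin(w),-np.cos(w),0],[0,0,-1]]))
d=np.array([x,y,z])-s['ee_pos']*1000
print('t',s['time'],'pos',np.round(s['ee_pos']*1000,1),'rot',np.round((A.inv()*G).as_rotvec(degrees=True),2),'lin now',np.round(A.inv().apply(d),1),'lin at goal yaw',np.round(G.inv().apply(d),1),'F',np.round(s['ft_force'],1),'open',round(s['opening'],3),'grip',s['finger_force'])
E
python3 go.py 505 -204.5 150 117
```

```text
t 0.1 pos [ 228.  -608.1  194.6] rot [-8.000e-02 -8.000e-02 -9.644e+01] lin now [ 401.1 -280.6   45.1] lin at goal yaw [233.9 430.   44.6] F [-0.7  0.3 -0.7] open 0.999 grip 0.0
```

servo_tool(
  series=[
    {"rot": [0,0,-8],"linear": [0,0,0],"fingers": 0.3},
    {"rot": [0,0,-8],"linear": [0,0,0],"fingers": 0.3},
    {"rot": [0,0,-8],"linear": [0,0,0],"fingers": 0.3},
    {"rot": [0,0,-8],"linear": [0,0,0],"fingers": 0.3},
    {"rot": [0,0,-8],"linear": [0,0,0],"fingers": 0.3},
    {"rot": [0,0,-8],"linear": [0,0,0],"fingers": 0.3},
    {"rot": [0,0,-8],"linear": [0,0,0],"fingers": 0.3},
    {"rot": [0,0,-8],"linear": [0,0,0],"fingers": 0.3},
    {"rot": [0,0,-8],"linear": [0,0,0],"fingers": 0.3},
    {"rot": [0,0,-8],"linear": [0,0,0],"fingers": 0.3},
    {"rot": [0,0,-8],"linear": [0,0,0],"fingers": 0.3},
    {"rot": [0,0,-8],"linear": [0,0,0],"fingers": 0.3},
  ],
)

```text
time: 1.3
ee_pos: [0.228, -0.6083, 0.1949]
ee_rot: [-1.644, -2.676, -0.001]
ft_force: [0.3, -0.1, 0.2]
opening: 0.697
finger_force: 0.0
```

```bash
python3 go.py 505 -204.5 150 117
```

```text
t 1.3 pos [ 228.  -608.3  194.9] rot [ 0.   -0.07 -0.11] lin now [234.8 429.7  45.2] lin at goal yaw [234.  430.1  44.9] F [ 0.3 -0.1  0.2] open 0.697 grip 0.0
```

servo_tool(
  series=[
    {"rot": [0,0,0],"linear": [19.5,35.8,0],"fingers": 0.3},
    {"rot": [0,0,0],"linear": [19.5,35.8,0],"fingers": 0.3},
    {"rot": [0,0,0],"linear": [19.5,35.8,0],"fingers": 0.3},
    {"rot": [0,0,0],"linear": [19.5,35.8,0],"fingers": 0.3},
    {"rot": [0,0,0],"linear": [19.5,35.8,0],"fingers": 0.3},
    {"rot": [0,0,0],"linear": [19.5,35.8,0],"fingers": 0.3},
    {"rot": [0,0,0],"linear": [19.5,35.8,0],"fingers": 0.3},
    {"rot": [0,0,0],"linear": [19.5,35.8,0],"fingers": 0.3},
    {"rot": [0,0,0],"linear": [19.5,35.8,0],"fingers": 0.3},
    {"rot": [0,0,0],"linear": [19.5,35.8,0],"fingers": 0.3},
    {"rot": [0,0,0],"linear": [19.5,35.8,0],"fingers": 0.3},
    {"rot": [0,0,0],"linear": [19.5,35.8,0],"fingers": 0.3},
  ],
)

```text
time: 2.5
ee_pos: [0.5083, -0.2058, 0.1954]
ee_rot: [-1.652, -2.672, 0.001]
ft_force: [-0.3, -0.2, 0.1]
opening: 0.702
finger_force: 0.0
```

servo_tool(
  series=[
    {"rot": [0,0,0],"linear": [0,0,35],"fingers": 0.3},
    {"rot": [0,0,0],"linear": [0,0,35],"fingers": 0.3},
    {"rot": [0,0,0],"linear": [0,0,35],"fingers": 0.3},
    {"rot": [0,0,0],"linear": [0,0,15],"fingers": 0.3},
    {"rot": [0,0,0],"linear": [0,0,0],"fingers": 0.3},
  ],
)

```text
time: 3.0
ee_pos: [0.5059, -0.2065, 0.0734]
ee_rot: [-1.649, -2.668, 0.0]
ft_force: [-0.7, -0.4, 1.3]
opening: 0.699
finger_force: 0.0
```

```bash
python3 go.py 505 -204.5 7 117; python3 - <<'E'
from h import *
t,s=arm.capture('top'),arm.capture('scene')
a=cv2.resize(t[175:235,330:410],None,fx=5,fy=5,interpolation=cv2.INTER_CUBIC);b=cv2.resize(s[195:255,215:295],None,fx=5,fy=5,interpolation=cv2.INTER_CUBIC)
cv2.imwrite('pics/pre.png',cv2.cvtColor(np.hstack([np.clip(a*1.4,0,255).astype('uint8'),b]),cv2.COLOR_RGB2BGR))
E
```

```text
t 3.0 pos [ 505.9 -206.5   73.4] rot [-0.16 -0.24 -0.44] lin now [ 2.   0.3 66.4] lin at goal yaw [ 2.2  0.1 66.4] F [-0.7 -0.4  1.3] open 0.699 grip 0.0
```

View pics/pre.png

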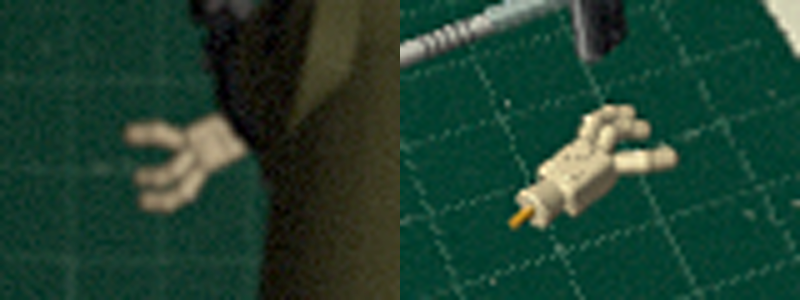

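The palm is still at scene crop (575,170). One finger hangs above it at (600,30), and nothing is in the way, so I'm going down.

servo_tool(
  series=[
    {"rot": [0,0,0],"linear": [2,0,20],"fingers": 0.3},
    {"rot": [0,0,0],"linear": [0,0,20],"fingers": 0.3},
    {"rot": [0,0,0],"linear": [0,0,12],"fingers": 0.3},
    {"rot": [0,0,0],"linear": [0,0,8],"fingers": 0.3},
    {"rot": [0,0,0],"linear": [0,0,4],"fingers": 0.3},
    {"rot": [0,0,0],"linear": [0,0,2],"fingers": 0.3},
    {"rot": [0,0,0],"linear": [0,0,0],"fingers": 0.3},
    {"rot": [0,0,0],"linear": [0,0,0],"fingers": 0.3},
  ],
)

```text
time: 3.9
ee_pos: [0.5075, -0.2057, 0.0102]
ee_rot: [1.651, 2.671, -0.0]
ft_force: [0.1, 0.3, -0.2]
opening: 0.7
finger_force: 0.0
```

servo_tool(
  series=[
    {"rot": [0,0,0],"linear": [0,0,0],"fingers": 0.6},
    {"rot": [0,0,0],"linear": [0,0,0],"fingers": 0.75},
    {"rot": [0,0,0],"linear": [0,0,0],"fingers": 0.85},
    {"rot": [0,0,0],"linear": [0,0,0],"fingers": 1},
    {"rot": [0,0,0],"linear": [0,0,0],"fingers": 1},
    {"rot": [0,0,0],"linear": [0,0,0],"fingers": 1},
  ],
  squeeze=25,
)

```text
time: 4.5
ee_pos: [0.507, -0.2055, 0.0096]
ee_rot: [1.652, 2.672, -0.0]
ft_force: [0.9, -1.5, 0.0]
opening: -0.003
finger_force: 0.0
```

```bash
python3 go.py 505 -204.5 7 117; python3 - <<'E'
from h import *
t,s=arm.capture('top'),arm.capture('scene')
a=cv2.resize(t[175:235,330:410],None,fx=5,fy=5,interpolation=cv2.INTER_CUBIC);b=cv2.resize(s[195:255,215:295],None,fx=5,fy=5,interpolation=cv2.INTER_CUBIC)
cv2.imwrite('pics/pre2.png',cv2.cvtColor(np.hstack([np.clip(a*1.4,0,255).astype('uint8'),b]),cv2.COLOR_RGB2BGR))
E
```

```text
t 4.5 pos [ 507.  -205.5    9.6] rot [-0.    0.   -0.44] lin now [ 1.8 -1.3  2.6] lin at goal yaw [ 1.8 -1.3  2.6] F [ 0.9 -1.5  0. ] open -0.003 grip 0.0
```

View pics/pre2.png

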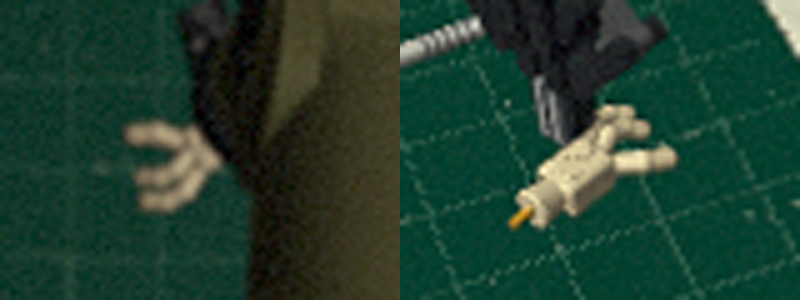

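The palm is unmoved at scene crop (575,165). The shut fingers are behind it, ending at (570,140), so they closed beside the hand. I'll check the cameras against the robot's own position.

```bash
python3 - <<'E'
from h import *
def proj(n,P):
    m=arm.camera_model(n);K=np.array([[m['fx'],0,m['cx']],[0,m['fy'],m['cy']],[0,0,1]]);Rm=R.from_rotvec(m['orientation']).as_matrix()
    return cv2.projectPoints(np.array(P,float),cv2.Rodrigues(Rm.T)[0],-Rm.T@m['xyz'],K,m['dist'])[0].reshape(-1,2)
P=[[.507,-.2055,z] for z in(.01,.03,.06,.12)]
for n in('scene','top'):
    p=proj(n,P);o=(215,195) if n=='scene' else (330,175)
    print(n,np.round(p,1).tolist(),np.round((p-o)*5+[400*(n=='scene'),0]).tolist())
    print(np.round(proj(n,[[0,0,0]]),1))
P=plane('scene',[(249.3,228.5)],.023);print(P,plane('top',[(374,203)],.023))
E
```

```text
scene [[249.3, 231.1], [248.4, 225.2], [246.9, 216.1], [243.8, 196.6]] [[572.0, 180.0], [567.0, 151.0], [559.0, 105.0], [544.0, 8.0]]
[[261.7 120.4]]
top [[372.3, 202.0], [373.4, 201.2], [375.2, 200.0], [378.8, 197.3]] [[212.0, 135.0], [217.0, 131.0], [226.0, 125.0], [244.0, 112.0]]
[[295.7 390.2]]
[[ 0.5115142  -0.20545071  0.023     ]] [[ 0.5029321 -0.2081007  0.023    ]]
```

```bash
python3 - <<'E'
from h import *
def proj(n,P):
    m=arm.camera_model(n);K=np.array([[m['fx'],0,m['cx']],[0,m['fy'],m['cy']],[0,0,1]]);Rm=R.from_rotvec(m['orientation']).as_matrix()
    return cv2.projectPoints(np.array(P,float),cv2.Rodrigues(Rm.T)[0],-Rm.T@m['xyz'],K,m['dist'])[0].reshape(-1,2)
for sg in(1,-1):
  for z in (.073,.09,.105,.12):
    c=np.array([.5059,-.2065,z])+sg*.036*np.array([.891,.454,0])
    print(sg,z,((proj('scene',[c])[0]-(215,195))*5+[400,0]).round())
im=arm.capture('scene'); b=cv2.resize(im[165:245,225:305],None,fx=7,fy=7,interpolation=cv2.INTER_CUBIC)
cv2.imwrite('pics/z1.png',cv2.cvtColor(np.clip(b*1.6,0,255).astype('uint8'),cv2.COLOR_RGB2BGR))
E
```

```text
1 0.073 [609. 118.]
1 0.09 [606.  90.]
1 0.105 [602.  66.]
1 0.12 [599.  40.]
-1 0.073 [500.  52.]
-1 0.09 [495.  25.]
-1 0.105 [490.   0.]
-1 0.12 [486. -25.]
```

View pics/z1.png

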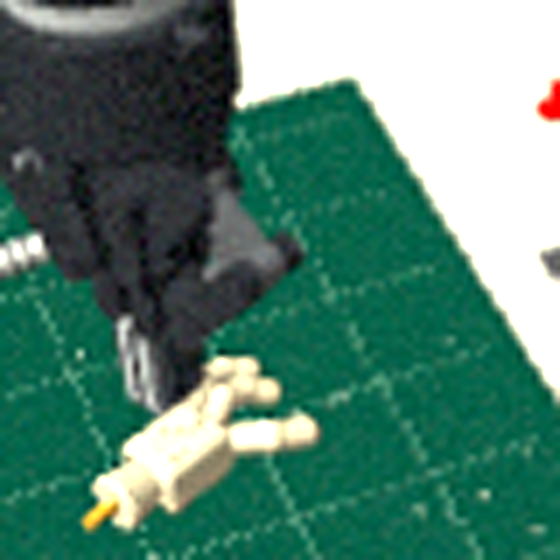

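The shut tips end at (170,405) in this crop, level with the palm's back top edge. The reported TCP should appear at (170,462), so either the tips are about 27 mm higher than reported or they are shifted in x. The top view shows no shift in x. I'll open the fingers and look from both cameras.

servo_tool(
  series=[
    {"rot": [0,0,0],"linear": [0,0,0],"fingers": 0.5},
    {"rot": [0,0,0],"linear": [0,0,0],"fingers": 0},
    {"rot": [0,0,0],"linear": [0,0,0],"fingers": 0},
    {"rot": [0,0,0],"linear": [0,0,0],"fingers": 0},
  ],
)

```text
time: 5.05
ee_pos: [0.507, -0.2055, 0.0096]
ee_rot: [1.652, 2.672, -0.0]
ft_force: [0.3, -0.1, -0.2]
opening: 0.682
finger_force: 0.0
```

```bash
python3 - <<'E'
from h import *
im=arm.capture('scene'); t=arm.capture('top')
b=cv2.resize(im[165:245,215:295],None,fx=5,fy=5,interpolation=cv2.INTER_CUBIC)
a=cv2.resize(t[165:245,335:415],None,fx=5,fy=5,interpolation=cv2.INTER_CUBIC)
cv2.imwrite('pics/z2.png',cv2.cvtColor(np.hstack([np.clip(x*g,0,255).astype('uint8') for x,g in((a,2.5),(b,1.6))]),cv2.COLOR_RGB2BGR))
E
python3 go.py 505 -204.5 7 117
```

```text
t 5.15 pos [ 507.  -205.5    9.6] rot [-0.01  0.   -0.44] lin now [ 1.8 -1.3  2.6] lin at goal yaw [ 1.8 -1.3  2.6] F [-0.3  0.3 -0.1] open 0.846 grip 0.0
```

View pics/z2.png

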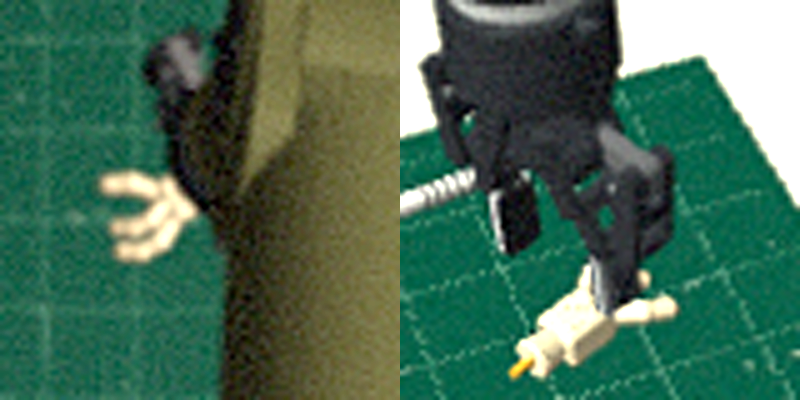

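In the scene half the front finger's tip is at (615,310), occluding the root of the hand's fingers, and the rear tip is at (517,250). The top half shows the front knuckle at about (165,45). I'll triangulate that knuckle.

```bash
python3 - <<'E'
from h import *
S=lambda U,V:((U-400)/5+215,V/5+165); T=lambda U,V:(U/5+335,V/5+165)
for s in[(668,150),(672,165),(672,235),(625,130),(650,160)]:
  for t in[(158,40),(150,60),(175,30)]:
    print(s,t,np.round(tri([S(*s)],[T(*t)])[0]*1000))
for z in(.018,.03,.045,.05): print(z,np.round(plane('scene',[S(615,310),S(517,250)],z)*1000).tolist())
print(arm.read_state()['q'])
E
```

```text
(668, 150) (158, 40) [ 564. -167.  155.    5.]
(668, 150) (150, 60) [ 555. -164.  147.    4.]
(668, 150) (175, 30) [ 569. -172.  161.   11.]
(672, 165) (158, 40) [ 566. -167.  148.    6.]
(672, 165) (150, 60) [ 557. -165.  140.    6.]
(672, 165) (175, 30) [ 571. -172.  154.   13.]
(672, 235) (158, 40) [ 571. -172.  115.    6.]
(672, 235) (150, 60) [ 562. -169.  106.    6.]
(672, 235) (175, 30) [ 577. -177.  121.   13.]
(625, 130) (158, 40) [ 560. -174.  165.   13.]
(625, 130) (150, 60) [ 551. -172.  158.   14.]
(625, 130) (175, 30) [ 565. -179.  171.    7.]
(650, 160) (158, 40) [ 564. -171.  151.    3.]
(650, 160) (150, 60) [ 555. -169.  143.    3.]
(650, 160) (175, 30) [ 569. -176.  157.    4.]
0.018 [[511.0, -184.0, 18.0], [450.0, -215.0, 18.0]]
0.03 [[522.0, -187.0, 30.0], [463.0, -217.0, 30.0]]
0.045 [[537.0, -190.0, 45.0], [479.0, -220.0, 45.0]]
0.05 [[542.0, -191.0, 50.0], [484.0, -221.0, 50.0]]
[ 0.85908176  0.33413425 -0.59822113  1.89025664  0.22383051  0.9837024
  0.62515272]
```

The knuckle matches the reported xy, and the tips' midpoint at z≈45 mm gives (508,-205). So the xy is right but the fingertips stand about 26 mm higher than reported. I'll go lower in small steps while watching the force.

servo_tool(
  series=[
    {"rot": [0,0,0],"linear": [2,-1,5],"fingers": 0.2},
    {"rot": [0,0,0],"linear": [0,0,5],"fingers": 0.2},
    {"rot": [0,0,0],"linear": [0,0,5],"fingers": 0.2},
    {"rot": [0,0,0],"linear": [0,0,4],"fingers": 0.2},
    {"rot": [0,0,0],"linear": [0,0,0],"fingers": 0.2},
    {"rot": [0,0,0],"linear": [0,0,0],"fingers": 0.2},
  ],
)

```text
time: 5.75
ee_pos: [0.5052, -0.204, -0.0096]
ee_rot: [-1.652, -2.672, -0.0]
ft_force: [0.1, -0.7, -0.3]
opening: 0.799
finger_force: 0.0
```

```bash
python3 go.py 505 -204.5 -18 117; python3 - <<'E'
from h import *
im=arm.capture('scene'); 
b=cv2.resize(im[175:245,215:295],None,fx=5,fy=5,interpolation=cv2.INTER_CUBIC)
cv2.imwrite('pics/z3.png',cv2.cvtColor(np.clip(b*1.6,0,255).astype('uint8'),cv2.COLOR_RGB2BGR))
E
```

```text
t 5.75 pos [ 505.2 -204.    -9.6] rot [-0.01 -0.01 -0.44] lin now [-0.3 -0.3  8.4] lin at goal yaw [-0.3 -0.3  8.4] F [ 0.1 -0.7 -0.3] open 0.799 grip 0.0
```

View pics/z3.png

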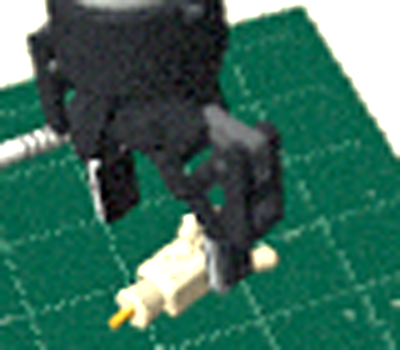

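The fingers now straddle the palm, with the front tip at (230,290) and the rear at (105,222), giving tips at about z=27 mm while open. I'll go 8 mm further down and close.

servo_tool(
  series=[
    {"rot": [0,0,0],"linear": [0,0,4],"fingers": 0.2},
    {"rot": [0,0,0],"linear": [0,0,4],"fingers": 0.2},
    {"rot": [0,0,0],"linear": [0,0,0],"fingers": 0.2},
    {"rot": [0,0,0],"linear": [0,0,0],"fingers": 0.4},
    {"rot": [0,0,0],"linear": [0,0,0],"fingers": 0.5},
    {"rot": [0,0,0],"linear": [0,0,0],"fingers": 0.6},
    {"rot": [0,0,0],"linear": [0,0,0],"fingers": 0.7},
    {"rot": [0,0,0],"linear": [0,0,0],"fingers": 0.8},
    {"rot": [0,0,0],"linear": [0,0,0],"fingers": 0.9},
    {"rot": [0,0,0],"linear": [0,0,0],"fingers": 0.9},
    {"rot": [0,0,0],"linear": [0,0,0],"fingers": 0.9},
  ],
  squeeze=25,
)

```text
time: 6.9
ee_pos: [0.5054, -0.2042, -0.0171]
ee_rot: [1.651, 2.672, -0.0]
ft_force: [-0.7, -0.6, 3.1]
opening: 0.291
finger_force: 25.3
```

It's gripped: opening 0.29 is about 25 mm, with 25 N. I'll lift it, then turn it.

servo_tool(
  series=[
    {"rot": [0,0,0],"linear": [0,0,-5],"fingers": 0.9},
    {"rot": [0,0,0],"linear": [0,0,-15],"fingers": 0.9},
    {"rot": [0,0,0],"linear": [0,0,-30],"fingers": 0.9},
    {"rot": [0,0,0],"linear": [0,0,-35],"fingers": 0.9},
    {"rot": [0,0,0],"linear": [0,0,-35],"fingers": 0.9},
    {"rot": [0,0,0],"linear": [0,0,-30],"fingers": 0.9},
    {"rot": [0,0,0],"linear": [0,0,-20],"fingers": 0.9},
    {"rot": [0,0,0],"linear": [0,0,0],"fingers": 0.9},
  ],
)

```text
time: 7.7
ee_pos: [0.5075, -0.2047, 0.1569]
ee_rot: [1.648, 2.666, 0.0]
ft_force: [0.9, -0.2, -1.0]
opening: 0.296
finger_force: 25.0
```

servo_tool(
  series=[
    {"rot": [0,0,-6],"linear": [0,0,0],"fingers": 0.9},
    {"rot": [0,0,-6],"linear": [0,0,0],"fingers": 0.9},
    {"rot": [0,0,-6],"linear": [0,0,0],"fingers": 0.9},
    {"rot": [0,0,-6],"linear": [0,0,0],"fingers": 0.9},
    {"rot": [0,0,-6],"linear": [0,0,0],"fingers": 0.9},
    {"rot": [0,0,-6],"linear": [0,0,0],"fingers": 0.9},
    {"rot": [0,0,-6],"linear": [0,0,0],"fingers": 0.9},
    {"rot": [0,0,-6],"linear": [0,0,0],"fingers": 0.9},
    {"rot": [0,0,-6],"linear": [0,0,0],"fingers": 0.9},
    {"rot": [0,0,-3.5],"linear": [0,0,0],"fingers": 0.9},
    {"rot": [0,0,0],"linear": [0,0,0],"fingers": 0.9},
  ],
)

```text
time: 8.8
ee_pos: [0.5045, -0.2038, 0.1519]
ee_rot: [-0.162, -3.136, -0.001]
ft_force: [-1.1, -0.6, 0.4]
opening: 0.291
finger_force: 25.0
```

```bash
python3 go.py 568.5 110 155 174.3; python3 - <<'E'
from m import *
im=arm.capture('scene'); cv2.imwrite('pics/lift.png',cv2.cvtColor(im,cv2.COLOR_RGB2BGR))
E
```

```text
t 8.8 pos [ 504.5 -203.8  151.9] rot [ 0.03 -0.08 -0.22] lin now [-31.2 318.7  -3. ] lin at goal yaw [-32.5 318.6  -3.1] F [-1.1 -0.6  0.4] open 0.291 grip 24.95702415704727
```

View pics/lift.png

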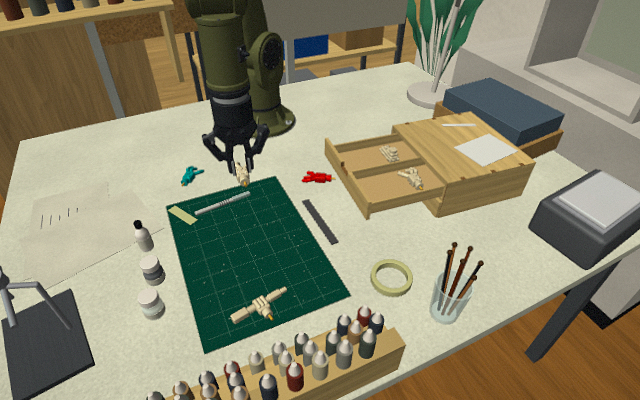

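The hand is held level at scene (243,174), pin toward the camera, and everything else is undisturbed. That was the last of my picture views, so from here I use numbers only. First I cross-check the bay from its walls.

```bash
python3 - <<'E'
from m import *
P=plane('top',[DT(52,238),DT(325,272)],.0975)*1000; Q=plane('top',[DT(78,48),DT(345,84)],.0975)*1000
for n,A in(('mid',P),('outer',Q)):
    d=A[1]-A[0]; print(n,A.round(1).tolist(),np.degrees(np.arctan2(-d[1],-d[0])))
cx=np.array([.0987,.995]);nx=np.array([.995,-.0987])
for A in(P,Q): print('lateral',(A[:,:2]@nx).round(1),'long',(A[:,:2]@cx).round(1))
print('target lat',np.array([568.5,110])@nx,'long',np.array([568.5,110])@cx)
F=plane('top',[DT(361,60),DT(322,470),DT(350,60),DT(306,455)],.1155)*1000; print('face',F.round(1).tolist(),(F[:,:2]@cx).round(1))
# scene-based face top edge
G=plane('scene',[DS(428,106),DS(556,398)],.1155)*1000; print('scene face',G.round(1).tolist(),(G[:,:2]@cx).round(1),(G[:,:2]@nx).round(1))
H=plane('scene',[DS(510,262),DS(708,196)],.0975)*1000; print('scene mid',H.round(1).tolist(),(H[:,:2]@nx).round(1))
E
```

```text
mid [[511.4, 255.8, 97.5], [492.1, 60.4, 97.5]] 84.35213243280367
outer [[636.4, 241.8, 97.5], [615.8, 48.4, 97.5]] 83.92230522355116
lateral [483.6 483.7] long [305.  108.7]
lateral [609.4 608. ] long [303.4 108.9]
target lat 554.8005 long 165.56095
face [[628.0, 36.5, 115.5], [364.8, 59.1, 115.5], [627.9, 44.3, 115.5], [374.1, 70.4, 115.5]] [ 98.3  94.8 106.1 107. ]
scene face [[360.8, 69.5, 115.5], [635.9, 38.9, 115.5]] [104.7 101.5] [352.2 628.8]
scene mid [[506.4, 74.1, 97.5], [524.4, 263.2, 97.5]] [496.6 495.8]
```

servo_tool(
  series=[
    {"rot": [0,0,0],"linear": [-2.7,15,0],"fingers": 0.9},
    {"rot": [0,0,0],"linear": [-2.7,30,0],"fingers": 0.9},
    {"rot": [0,0,0],"linear": [-2.7,32,0],"fingers": 0.9},
    {"rot": [0,0,0],"linear": [-2.7,32,0],"fingers": 0.9},
    {"rot": [0,0,0],"linear": [-2.7,32,0],"fingers": 0.9},
    {"rot": [0,0,0],"linear": [-2.7,32,0],"fingers": 0.9},
    {"rot": [0,0,0],"linear": [-2.7,32,0],"fingers": 0.9},
    {"rot": [0,0,0],"linear": [-2.7,32,0],"fingers": 0.9},
    {"rot": [0,0,0],"linear": [-2.7,32,0],"fingers": 0.9},
    {"rot": [0,0,0],"linear": [-2.7,30,0],"fingers": 0.9},
    {"rot": [0,0,0],"linear": [-2.7,15,0],"fingers": 0.9},
    {"rot": [0,0,0],"linear": [-2.7,5,0],"fingers": 0.9},
  ],
)

```text
time: 10.05
ee_pos: [0.5697, 0.1141, 0.1527]
ee_rot: [-0.156, -3.137, -0.003]
ft_force: [-0.9, 0.4, -0.5]
opening: 0.295
finger_force: 25.0
```

servo_tool(
  series=[
    {"rot": [0,0,0],"linear": [0,0,0],"fingers": 0.9},
    {"rot": [0,0,0],"linear": [0,0,0],"fingers": 0.9},
    {"rot": [0,0,0],"linear": [0,0,0],"fingers": 0.9},
  ],
)

```text
time: 10.35
ee_pos: [0.5704, 0.1083, 0.1524]
ee_rot: [-0.166, -3.137, 0.001]
ft_force: [0.3, -0.2, -0.6]
opening: 0.287
finger_force: 25.0
```

```bash
python3 go.py 568.5 110 49.4 174.3; python3 - <<'E'
from m import *
# cream (bright, low-saturation vs wood) blob of held hand in scene: predicted pixel vs seen
def proj(n,P):
    m=arm.camera_model(n);K=np.array([[m['fx'],0,m['cx']],[0,m['fy'],m['cy']],[0,0,1]]);Rm=R.from_rotvec(m['orientation']).as_matrix()
    return cv2.projectPoints(np.array(P,float),cv2.Rodrigues(Rm.T)[0],-Rm.T@m['xyz'],K,m['dist'])[0].reshape(-1,2)
im=arm.capture('scene'); cv2.imwrite('pics/over.png',cv2.cvtColor(im,cv2.COLOR_RGB2BGR))
h=cv2.cvtColor(im,cv2.COLOR_RGB2HSV); 
e=arm.read_state()['ee_pos']; print('pred base/top/pin',proj('scene',[[e[0],e[1],e[2]+.02],[e[0],e[1],e[2]+.04],[e[0]+.043,e[1]-.004,e[2]+.031]]).round(1))
m=((h[...,0]>12)&(h[...,0]<22)&(h[...,1]>170)&(h[...,2]>110)).astype('uint8')
N,l,st,c=cv2.connectedComponentsWithStats(m[90:230,230:460]); print([(s[4],(x+[230,90]).round(1)) for s,x in zip(st[1:],c[1:]) if s[4]>2])
E
```

```text
t 10.35 pos [570.4 108.3 152.4] rot [-0.05 -0.02 -0.37] lin now [  2.    1.6 103. ] lin at goal yaw [  2.1   1.5 103. ] F [ 0.3 -0.2 -0.6] open 0.287 grip 24.965335428714752
pred base/top/pin [[381.9 157.7]
 [382.9 150.4]
 [391.6 164.4]]
[(np.int32(9), array([390.7, 162.9])), (np.int32(4), array([332.5, 178. ])), (np.int32(8), array([420.5, 187.6]))]
```

The held pin shows at (390.7,162.9) against the predicted (391.6,164.4), so I'll lower it.

servo_tool(
  series=[
    {"rot": [0,0,0],"linear": [1,1.5,10],"fingers": 0.9},
    {"rot": [0,0,0],"linear": [1,0,20],"fingers": 0.9},
    {"rot": [0,0,0],"linear": [0,0,20],"fingers": 0.9},
    {"rot": [0,0,0],"linear": [0,0,20],"fingers": 0.9},
    {"rot": [0,0,0],"linear": [0,0,12],"fingers": 0.9},
    {"rot": [0,0,0],"linear": [0,0,6],"fingers": 0.9},
    {"rot": [0,0,0],"linear": [0,0,3],"fingers": 0.9},
    {"rot": [0,0,0],"linear": [0,0,2],"fingers": 0.9},
    {"rot": [0,0,0],"linear": [0,0,0],"fingers": 0.9},
    {"rot": [0,0,0],"linear": [0,0,0],"fingers": 0.9},
  ],
)

```text
time: 11.4
ee_pos: [0.5691, 0.1116, 0.0603]
ee_rot: [0.163, 3.136, 0.0]
ft_force: [0.3, -0.1, -0.1]
opening: 0.29
finger_force: 25.0
```

servo_tool(
  series=[
    {"rot": [0,0,0],"linear": [0,0,2],"fingers": 0.9},
    {"rot": [0,0,0],"linear": [0,0,2],"fingers": 0.9},
    {"rot": [0,0,0],"linear": [0,0,1],"fingers": 0.9},
    {"rot": [0,0,0],"linear": [0,0,1],"fingers": 0.9},
    {"rot": [0,0,0],"linear": [0,0,0],"fingers": 0.9},
    {"rot": [0,0,0],"linear": [0,0,0],"fingers": 0.9},
  ],
)

```text
time: 12.0
ee_pos: [0.5686, 0.1115, 0.0535]
ee_rot: [-0.163, -3.137, 0.0]
ft_force: [-0.7, -0.3, -0.6]
opening: 0.289
finger_force: 25.0
```

servo_tool(
  series=[
    {"rot": [0,0,0],"linear": [0,0,1],"fingers": 0.9},
    {"rot": [0,0,0],"linear": [0,0,1],"fingers": 0.9},
    {"rot": [0,0,0],"linear": [0,0,1],"fingers": 0.9},
    {"rot": [0,0,0],"linear": [0,0,0],"fingers": 0.9},
    {"rot": [0,0,0],"linear": [0,0,0],"fingers": 0.9},
  ],
)

```text
time: 12.5
ee_pos: [0.5686, 0.1115, 0.0505]
ee_rot: [-0.163, -3.137, 0.0]
ft_force: [0.5, 0.6, -0.2]
opening: 0.292
finger_force: 25.0
```

servo_tool(
  series=[
    {"rot": [0,0,0],"linear": [0,0,0.5],"fingers": 0.9},
    {"rot": [0,0,0],"linear": [0,0,0.5],"fingers": 0.9},
    {"rot": [0,0,0],"linear": [0,0,0],"fingers": 0.9},
    {"rot": [0,0,0],"linear": [0,0,0],"fingers": 0.9},
  ],
)

```text
time: 12.9
ee_pos: [0.5686, 0.1115, 0.0496]
ee_rot: [-0.163, -3.137, 0.0]
ft_force: [-0.3, 0.5, -1.3]
opening: 0.292
finger_force: 25.0
```

servo_tool(
  series=[
    {"rot": [0,0,0],"linear": [0,0,0.5],"fingers": 0.9},
    {"rot": [0,0,0],"linear": [0,0,0.5],"fingers": 0.9},
    {"rot": [0,0,0],"linear": [0,0,0],"fingers": 0.9},
    {"rot": [0,0,0],"linear": [0,0,0],"fingers": 0.9},
  ],
)

```text
time: 13.3
ee_pos: [0.5687, 0.1115, 0.0493]
ee_rot: [0.163, 3.137, -0.001]
ft_force: [-1.2, -1.0, 5.6]
opening: 0.288
finger_force: 25.5
```

servo_tool(
  series=[
    {"rot": [0,0,0],"linear": [0,0,0],"fingers": 0.9},
  ],
)

```text
time: 13.4
ee_pos: [0.5687, 0.1115, 0.0493]
ee_rot: [0.163, 3.137, -0.001]
ft_force: [-1.7, -1.5, 4.9]
opening: 0.286
finger_force: 25.5
```

Contact comes at z=49.3, as predicted, with a gentle 5 N. I'll release it partway and rise.

servo_tool(
  series=[
    {"rot": [0,0,0],"linear": [0,0,0],"fingers": 0.68},
    {"rot": [0,0,0],"linear": [0,0,0],"fingers": 0.64},
    {"rot": [0,0,0],"linear": [0,0,0],"fingers": 0.58},
    {"rot": [0,0,0],"linear": [0,0,0],"fingers": 0.52},
    {"rot": [0,0,0],"linear": [0,0,0],"fingers": 0.5},
    {"rot": [0,0,0],"linear": [0,0,0],"fingers": 0.5},
  ],
)

```text
time: 14.0
ee_pos: [0.5686, 0.1115, 0.0485]
ee_rot: [-0.163, -3.137, 0.0]
ft_force: [-0.4, -0.1, 0.1]
opening: 0.5
finger_force: 0.0
```

servo_tool(
  series=[
    {"rot": [0,0,0],"linear": [0,0,-5],"fingers": 0.5},
    {"rot": [0,0,0],"linear": [0,0,-15],"fingers": 0.5},
    {"rot": [0,0,0],"linear": [0,0,-25],"fingers": 0.5},
    {"rot": [0,0,0],"linear": [0,0,-30],"fingers": 0.5},
    {"rot": [0,0,0],"linear": [0,0,-30],"fingers": 0.5},
    {"rot": [0,0,0],"linear": [0,0,-15],"fingers": 1},
    {"rot": [0,0,0],"linear": [0,0,0],"fingers": 1},
    {"rot": [0,0,0],"linear": [0,0,0],"fingers": 1},
  ],
)

```text
time: 14.8
ee_pos: [0.5683, 0.1112, 0.1681]
ee_rot: [-0.163, -3.137, 0.001]
ft_force: [-0.2, -0.1, -0.4]
opening: 0.01
finger_force: 0.0
```

```bash
python3 go.py 485 10 169 174.3; python3 - <<'E'
from m import *
im=arm.capture('scene'); cv2.imwrite('pics/rel.png',cv2.cvtColor(im,cv2.COLOR_RGB2BGR))
h=cv2.cvtColor(im,cv2.COLOR_RGB2HSV)
m=((h[...,0]>12)&(h[...,0]<22)&(h[...,1]>170)&(h[...,2]>110)).astype('uint8')
N,l,st,c=cv2.connectedComponentsWithStats(m[90:240,230:460]); 
for s,x in zip(st[1:],c[1:]):
    if s[4]>2: print(s[4],(x+[230,90]).round(1),(plane('scene',[x+[230,90]],.0805)*1000).round(1))
# cream blob on drawer floor
for sat in (60,70,80,90):
    k=((h[...,1]<sat)&(h[...,2]>150)).astype('uint8'); N,l,st,c=cv2.connectedComponentsWithStats(k[130:225,330:440])
    print(sat,[(s[:5]+[330,130,0,0,0],np.round((plane('scene',[x+[330,130]],.082)*1000)[0])) for s,x in zip(st[1:],c[1:]) if s[4]>40])
E
```

```text
t 14.8 pos [568.3 111.2 168.1] rot [-0.04 -0.02 -0.25] lin now [  72.3 -109.3   -0.8] lin at goal yaw [  72.8 -109.    -0.9] F [-0.2 -0.1 -0.4] open 0.01 grip 0.0
6 [420.5 187.5] [[611.2 206.9  80.5]]
3 [385.3 196.7] [[603.6 109.1  80.5]]
60 [(array([330, 130,  50,  15, 506]), array([330., 166.,  82.])), (array([ 330,  164,  110,   61, 2334]), array([633.,  57.,  82.]))]
70 [(array([330, 130,  50,  15, 521]), array([331., 166.,  82.])), (array([ 330,  164,  110,   61, 2344]), array([632.,  57.,  82.])), (array([364, 178,  21,  17,  81]), array([555., 107.,  82.]))]
80 [(array([330, 130,  50,  15, 531]), array([331., 166.,  82.])), (array([380, 146,  19,  16, 158]), array([455., 217.,  82.])), (array([ 330,  164,  110,   61, 2364]), array([633.,  58.,  82.])), (array([398, 167,  24,  21, 202]), array([565., 213.,  82.])), (array([364, 177,  23,  20, 221]), array([561., 111.,  82.]))]
90 [(array([330, 130,  50,  15, 544]), array([332., 165.,  82.])), (array([380, 146,  19,  16, 166]), array([454., 218.,  82.])), (array([ 330,  164,  110,   61, 2385]), array([632.,  58.,  82.])), (array([398, 167,  24,  21, 213]), array([564., 213.,  82.])), (array([364, 177,  24,  21, 233]), array([561., 111.,  82.]))]
```

The hand lies at (561,111), parallel to the mate at (564,213), with its pin at (604,109). Next the gripper goes in front of the face, turned 90° and shut.

servo_tool(
  series=[
    {"rot": [0,0,0],"linear": [10,-18,0],"fingers": 1},
    {"rot": [0,0,0],"linear": [16,-29,0],"fingers": 1},
    {"rot": [0,0,0],"linear": [16,-29,0],"fingers": 1},
    {"rot": [0,0,0],"linear": [16,-29,0],"fingers": 1},
    {"rot": [0,0,0],"linear": [8,-12,0],"fingers": 1},
  ],
)

```text
time: 15.35
ee_pos: [0.4882, -0.0014, 0.1666]
ee_rot: [-0.169, -3.133, 0.002]
ft_force: [0.0, -0.7, 0.8]
opening: -0.001
finger_force: 0.0
```

servo_tool(
  series=[
    {"rot": [0,0,8],"linear": [0,0,0],"fingers": 1},
    {"rot": [0,0,8],"linear": [0,0,0],"fingers": 1},
    {"rot": [0,0,8],"linear": [0,0,0],"fingers": 1},
    {"rot": [0,0,8],"linear": [0,0,0],"fingers": 1},
    {"rot": [0,0,8],"linear": [0,0,0],"fingers": 1},
    {"rot": [0,0,8],"linear": [0,0,0],"fingers": 1},
    {"rot": [0,0,8],"linear": [0,0,0],"fingers": 1},
    {"rot": [0,0,8],"linear": [0,0,0],"fingers": 1},
    {"rot": [0,0,8],"linear": [0,0,0],"fingers": 1},
    {"rot": [0,0,8],"linear": [0,0,0],"fingers": 1},
    {"rot": [0,0,8],"linear": [0,0,0],"fingers": 1},
    {"rot": [0,0,2],"linear": [0,0,0],"fingers": 1},
  ],
)

```text
time: 16.55
ee_pos: [0.4896, 0.0019, 0.1669]
ee_rot: [-2.336, -2.097, 0.003]
ft_force: [0.4, 0.0, -0.5]
opening: -0.001
finger_force: 0.0
```

```bash
python3 go.py 491.5 1.5 48 84.3; python3 - <<'E'
# unobstructed look at the drawer face edge: column profile in top view along the closing direction
from m import *
t=arm.capture('top'); cv2.imwrite('pics/top_b.png',cv2.cvtColor(t,cv2.COLOR_RGB2BGR))
cx=np.array([.0987,.995]);nx=np.array([.995,-.0987])
def proj(n,P):
    m=arm.camera_model(n);K=np.array([[m['fx'],0,m['cx']],[0,m['fy'],m['cy']],[0,0,1]]);Rm=R.from_rotvec(m['orientation']).as_matrix()
    return cv2.projectPoints(np.array(P,float),cv2.Rodrigues(Rm.T)[0],-Rm.T@m['xyz'],K,m['dist'])[0].reshape(-1,2)
for lat in(400,440,580,610):
    p=proj('top',[[*(lat*nx+L*cx)/1000,.1155] for L in range(80,125,3)]).astype('float32')
    v=cv2.remap(t,p[None,:,0],p[None,:,1],cv2.INTER_LINEAR)[0]; print(lat,(v[:,0].astype(int)-v[:,2]).tolist())
E
```

```text
t 16.55 pos [489.6   1.9 166.9] rot [-0.18 -0.02 -0.46] lin now [ -0.2   2.3 118.8] lin at goal yaw [ -0.2   1.9 118.9] F [ 0.4  0.  -0.5] open -0.001 grip 0.0
400 [17, 10, 13, 11, 8, 8, 9, 32, 51, 53, 51, 51, 52, 52, 51]
440 [13, 12, 11, 11, 11, 8, 10, 5, 7, 21, 43, 51, 52, 52, 51]
580 [23, 24, 22, 23, 22, 22, 23, 23, 17, 18, 21, 22, 21, 24, 22]
610 [21, 18, 21, 17, 19, 19, 20, 21, 20, 16, 15, 16, 22, 20, 18]
```

servo_tool(
  series=[
    {"rot": [0,0,0],"linear": [0,2,20],"fingers": 1},
    {"rot": [0,0,0],"linear": [0,0,30],"fingers": 1},
    {"rot": [0,0,0],"linear": [0,0,30],"fingers": 1},
    {"rot": [0,0,0],"linear": [0,0,25],"fingers": 1},
    {"rot": [0,0,0],"linear": [0,0,13],"fingers": 1},
    {"rot": [0,0,0],"linear": [0,0,0],"fingers": 1},
  ],
)

```text
time: 17.2
ee_pos: [0.4906, 0.002, 0.0483]
ee_rot: [-2.33, -2.101, 0.004]
ft_force: [0.8, 0.2, 0.8]
opening: -0.004
finger_force: 0.0
```

servo_tool(
  series=[
    {"rot": [0,0,0],"linear": [7,0,0],"fingers": 1},
    {"rot": [0,0,0],"linear": [7,0,0],"fingers": 1},
    {"rot": [0,0,0],"linear": [5,0,0],"fingers": 1},
    {"rot": [0,0,0],"linear": [4,0,0],"fingers": 1},
    {"rot": [0,0,0],"linear": [4,0,0],"fingers": 1},
    {"rot": [0,0,0],"linear": [4,0,0],"fingers": 1},
    {"rot": [0,0,0],"linear": [4,0,0],"fingers": 1},
    {"rot": [0,0,0],"linear": [4,0,0],"fingers": 1},
    {"rot": [0,0,0],"linear": [4,0,0],"fingers": 1},
    {"rot": [0,0,0],"linear": [4,0,0],"fingers": 1},
  ],
)

```text
time: 18.2
ee_pos: [0.4977, 0.0483, 0.0506]
ee_rot: [2.334, 2.103, -0.001]
ft_force: [-0.8, -1.4, 0.8]
opening: 0.0
finger_force: 0.7
```

```bash
cat > hands.py <<'E'
from m import *
im=arm.capture('scene'); h=cv2.cvtColor(im,cv2.COLOR_RGB2HSV)
k=((h[...,1]<85)&(h[...,2]>150)).astype('uint8'); N,l,st,c=cv2.connectedComponentsWithStats(k[100:225,330:470])
print([(s[4],np.round((plane('scene',[x+[330,100]],.082)*1000)[0][:2])) for s,x in zip(st[1:],c[1:]) if 60<s[4]<400])
s=arm.read_state(); print(s['time'],'long',s['ee_pos'][:2]@[98.7,995],'lat',s['ee_pos'][:2]@[995,-98.7],s['ee_pos'],s['ft_force'])
E
python3 hands.py
```

```text
[(np.int32(70), array([410., 492.])), (np.int32(151), array([524., 423.])), (np.int32(172), array([453., 227.])), (np.int32(204), array([566., 222.])), (np.int32(225), array([562., 119.]))]
18.25 long 98.33611280869835 lat 490.38997055112117 [0.49775993 0.04945448 0.05063398] [ 0.23740743  0.36071631 -0.44671499]
```

The drawer is moving: both hands have advanced about 9 mm together, and contact is at the face middle. I'll keep pushing at about 50 mm/s.

servo_tool(
  series=[
    {"rot": [0,0,0],"linear": [4,0,0],"fingers": 1},
    {"rot": [0,0,0],"linear": [5,0,0],"fingers": 1},
    {"rot": [0,0,0],"linear": [5,0,0],"fingers": 1},
    {"rot": [0,0,0],"linear": [6,0,0],"fingers": 1},
    {"rot": [0,0,0],"linear": [6,0,0],"fingers": 1},
    {"rot": [0,0,0],"linear": [6,0,0],"fingers": 1},
    {"rot": [0,0,0],"linear": [6,0,0],"fingers": 1},
    {"rot": [0,0,0],"linear": [6,0,0],"fingers": 1},
    {"rot": [0,0,0],"linear": [6,0,0],"fingers": 1},
    {"rot": [0,0,0],"linear": [6,0,0],"fingers": 1},
    {"rot": [0,0,0],"linear": [6,0,0],"fingers": 1},
    {"rot": [0,0,0],"linear": [6,0,0],"fingers": 1},
  ],
)

```text
time: 19.45
ee_pos: [0.5049, 0.1166, 0.0506]
ee_rot: [2.334, 2.103, 0.0]
ft_force: [1.7, -1.3, -0.8]
opening: 0.001
finger_force: 0.7
```

```bash
python3 hands.py
```

```text
[(np.int32(70), array([410., 492.])), (np.int32(150), array([523., 424.])), (np.int32(217), array([570., 188.]))]
19.5 long 167.3596379968501 lat 490.59442992756436 [0.50477762 0.11812873 0.05072206] [-0.15173657  1.57418573 -0.06486564]
```

servo_tool(
  series=[
    {"rot": [0,0,0],"linear": [6,0,0],"fingers": 1},
    {"rot": [0,0,0],"linear": [6,0,0],"fingers": 1},
    {"rot": [0,0,0],"linear": [6,0,0],"fingers": 1},
    {"rot": [0,0,0],"linear": [6,0,0],"fingers": 1},
    {"rot": [0,0,0],"linear": [6,0,0],"fingers": 1},
    {"rot": [0,0,0],"linear": [6,0,0],"fingers": 1},
    {"rot": [0,0,0],"linear": [6,0,0],"fingers": 1},
    {"rot": [0,0,0],"linear": [6,0,0],"fingers": 1},
    {"rot": [0,0,0],"linear": [5,0,0],"fingers": 1},
    {"rot": [0,0,0],"linear": [4,0,0],"fingers": 1},
    {"rot": [0,0,0],"linear": [4,0,0],"fingers": 1},
    {"rot": [0,0,0],"linear": [4,0,0],"fingers": 1},
  ],
)

```text
time: 20.7
ee_pos: [0.5114, 0.181, 0.0505]
ee_rot: [-2.334, -2.103, 0.0]
ft_force: [-1.5, -0.9, 1.3]
opening: 0.0
finger_force: 0.7
```

```bash
python3 hands.py; python3 - <<'E'
from m import *
# chest front top edge (z=.118) from the first pictures: top and scene crops
cx=np.array([.0987,.995])
for n,uv in(('top',[DT(77,25),DT(8,440)]),('scene',[DS(630,47),DS(795,325)])):
    P=plane(n,uv,.118)*1000; print(n,P.round(1).tolist(),(P[:,:2]@cx).round(1))
E
```

```text
[(np.int32(336), array([293., 464.])), (np.int32(71), array([411., 494.])), (np.int32(150), array([523., 424.])), (np.int32(213), array([577., 252.]))]
20.75 long 231.56571721041593 lat 490.95717684465876 [0.51147726 0.18199288 0.05061654] [-0.62721001 -0.23280971 -0.81051634]
top [[646.8, 239.0, 118.0], [381.2, 277.0, 118.0]] [301.6 313.3]
scene [[382.8, 273.0, 118.0], [668.6, 234.8, 118.0]] [309.4 299.7]
```

About 50 mm remains, so I'll slow down for the catch.

servo_tool(
  series=[
    {"rot": [0,0,0],"linear": [4,0,0],"fingers": 1},
    {"rot": [0,0,0],"linear": [4,0,0],"fingers": 1},
    {"rot": [0,0,0],"linear": [4,0,0],"fingers": 1},
    {"rot": [0,0,0],"linear": [4,0,0],"fingers": 1},
    {"rot": [0,0,0],"linear": [3,0,0],"fingers": 1},
    {"rot": [0,0,0],"linear": [3,0,0],"fingers": 1},
    {"rot": [0,0,0],"linear": [2,0,0],"fingers": 1},
    {"rot": [0,0,0],"linear": [2,0,0],"fingers": 1},
  ],
)

```text
time: 21.55
ee_pos: [0.5142, 0.2068, 0.0505]
ee_rot: [2.334, 2.103, -0.0]
ft_force: [-0.6, -2.1, -0.1]
opening: 0.002
finger_force: 0.6
```

servo_tool(
  series=[
    {"rot": [0,0,0],"linear": [1,0,0],"fingers": 1},
    {"rot": [0,0,0],"linear": [1,0,0],"fingers": 1},
    {"rot": [0,0,0],"linear": [1,0,0],"fingers": 1},
    {"rot": [0,0,0],"linear": [1,0,0],"fingers": 1},
  ],
)

```text
time: 21.95
ee_pos: [0.5146, 0.2106, 0.0506]
ee_rot: [2.334, 2.103, -0.0]
ft_force: [0.1, -1.7, -0.3]
opening: 0.002
finger_force: 0.6
```

servo_tool(
  series=[
    {"rot": [0,0,0],"linear": [1,0,0],"fingers": 1},
    {"rot": [0,0,0],"linear": [1,0,0],"fingers": 1},
    {"rot": [0,0,0],"linear": [1,0,0],"fingers": 1},
    {"rot": [0,0,0],"linear": [1,0,0],"fingers": 1},
  ],
)

```text
time: 22.35
ee_pos: [0.515, 0.2146, 0.0506]
ee_rot: [2.334, 2.103, -0.0]
ft_force: [1.1, -1.3, -0.8]
opening: -0.0
finger_force: 0.6
```

servo_tool(
  series=[
    {"rot": [0,0,0],"linear": [1,0,0],"fingers": 1},
    {"rot": [0,0,0],"linear": [1,0,0],"fingers": 1},
    {"rot": [0,0,0],"linear": [1,0,0],"fingers": 1},
    {"rot": [0,0,0],"linear": [1,0,0],"fingers": 1},
  ],
)

```text
time: 22.75
ee_pos: [0.5154, 0.2186, 0.0506]
ee_rot: [2.334, 2.103, -0.0]
ft_force: [0.2, -1.6, -0.3]
opening: -0.0
finger_force: 0.6
```

servo_tool(
  series=[
    {"rot": [0,0,0],"linear": [1,0,0],"fingers": 1},
    {"rot": [0,0,0],"linear": [1,0,0],"fingers": 1},
    {"rot": [0,0,0],"linear": [1,0,0],"fingers": 1},
  ],
)

```text
time: 23.05
ee_pos: [0.5158, 0.2216, 0.0506]
ee_rot: [2.334, 2.103, -0.0]
ft_force: [0.4, -0.8, -0.3]
opening: -0.003
finger_force: 0.6
```

servo_tool(
  series=[
    {"rot": [0,0,0],"linear": [1,0,0],"fingers": 1},
    {"rot": [0,0,0],"linear": [1,0,0],"fingers": 1},
  ],
)

```text
time: 23.25
ee_pos: [0.5158, 0.2224, 0.0506]
ee_rot: [2.333, 2.102, -0.003]
ft_force: [-0.1, -5.6, 2.1]
opening: 0.004
finger_force: 2.8
```

The catch starts at y≈0.222, so the seat should be at about y≈0.236.

servo_tool(
  series=[
    {"rot": [0,0,0],"linear": [1,0,0],"fingers": 1},
    {"rot": [0,0,0],"linear": [1,0,0],"fingers": 1},
  ],
)

```text
time: 23.45
ee_pos: [0.5158, 0.2226, 0.0506]
ee_rot: [2.333, 2.1, -0.007]
ft_force: [-2.3, -9.1, 5.7]
opening: 0.003
finger_force: 4.5
```

servo_tool(
  series=[
    {"rot": [0,0,0],"linear": [1,0,0],"fingers": 1},
    {"rot": [0,0,0],"linear": [1,0,0],"fingers": 1},
  ],
)

```text
time: 23.65
ee_pos: [0.5158, 0.2227, 0.0506]
ee_rot: [2.333, 2.098, -0.012]
ft_force: [-4.1, -13.2, 9.3]
opening: -0.002
finger_force: 6.7
```

servo_tool(
  series=[
    {"rot": [0,0,0],"linear": [1,0,0],"fingers": 1},
    {"rot": [0,0,0],"linear": [1,0,0],"fingers": 1},
  ],
)

```text
time: 23.85
ee_pos: [0.5158, 0.2229, 0.0505]
ee_rot: [2.333, 2.096, -0.016]
ft_force: [-4.7, -16.3, 11.6]
opening: 0.0
finger_force: 8.4
```

It has stalled at 16 N, with some upward force as well. Before pushing harder I'll check the gap between face and chest.

```bash
cat > gap.py <<'E'
from m import *
im={n:arm.capture(n) for n in('scene','top')}
cx=np.array([.0987,.995]);nx=np.array([.995,-.0987])
def proj(n,P):
    m=arm.camera_model(n);K=np.array([[m['fx'],0,m['cx']],[0,m['fy'],m['cy']],[0,0,1]]);Rm=R.from_rotvec(m['orientation']).as_matrix()
    return cv2.projectPoints(np.array(P,float),cv2.Rodrigues(Rm.T)[0],-Rm.T@m['xyz'],K,m['dist'])[0].reshape(-1,2)
for n in im:
  for lat in(375,400,425,550,575,600):
    p=proj(n,[[*(lat*nx+L*cx)/1000,.117] for L in range(260,332,3)]).astype('float32')
    v=cv2.remap(im[n],p[None,:,0],p[None,:,1],cv2.INTER_LINEAR)[0]; print(n,lat,v[:,0].tolist())
E
python3 gap.py; python3 go.py 0 0 0 84.3
```

```text
scene 375 [200, 200, 198, 192, 170, 149, 146, 148, 158, 177, 181, 164, 138, 123, 127, 97, 46, 26, 49, 55, 60, 45, 33, 35]
scene 400 [144, 144, 142, 136, 139, 147, 148, 149, 165, 183, 192, 162, 91, 36, 31, 39, 37, 26, 23, 22, 25, 25, 27, 30]
scene 425 [147, 147, 140, 136, 139, 147, 151, 152, 110, 44, 14, 37, 24, 28, 27, 25, 27, 24, 27, 21, 15, 18, 23, 27]
scene 550 [145, 138, 140, 140, 143, 147, 151, 153, 170, 186, 185, 172, 171, 164, 147, 145, 175, 191, 189, 186, 183, 180, 172, 172]
scene 575 [145, 140, 138, 140, 143, 150, 152, 149, 168, 190, 188, 183, 152, 152, 141, 148, 174, 193, 189, 184, 181, 177, 173, 171]
scene 600 [145, 142, 140, 140, 145, 149, 151, 151, 172, 190, 189, 186, 176, 149, 137, 146, 170, 188, 187, 183, 181, 176, 169, 176]
top 375 [33, 31, 30, 30, 25, 30, 26, 23, 17, 20, 25, 56, 96, 117, 117, 105, 107, 113, 115, 113, 113, 115, 116, 115]
top 400 [41, 42, 38, 37, 37, 37, 35, 30, 32, 31, 28, 27, 26, 23, 20, 21, 19, 18, 36, 73, 103, 110, 113, 112]
top 425 [49, 45, 44, 44, 42, 42, 41, 40, 39, 39, 41, 37, 36, 35, 34, 31, 29, 32, 29, 27, 26, 24, 25, 23]
top 550 [129, 129, 128, 105, 48, 11, 14, 25, 37, 41, 38, 31, 44, 52, 58, 59, 59, 59, 58, 57, 56, 55, 53, 51]
top 575 [131, 131, 133, 130, 112, 89, 80, 88, 108, 118, 118, 117, 117, 117, 111, 100, 85, 49, 34, 39, 49, 50, 54, 50]
top 600 [130, 130, 131, 127, 110, 90, 83, 91, 111, 118, 113, 101, 98, 99, 94, 103, 115, 118, 115, 114, 112, 111, 112, 113]
t 23.95 pos [515.8 223.   50.5] rot [-0.16  0.64 -0.42] lin now [-276.1 -489.    54.9] lin at goal yaw [-273.1 -491.1   50.5] F [ -6.6 -14.7  11.3] open 0.001 grip 7.681110575795174
```

The gap reads about 11–14 mm, so the drawer is right at the catch. The tool is also dragging the face downward, so I'll ease the height a little and push on.

servo_tool(
  series=[
    {"rot": [0,0,0],"linear": [0,0,-1],"fingers": 1},
    {"rot": [0,0,0],"linear": [0,0,-1],"fingers": 1},
    {"rot": [0,0,0],"linear": [0,0,0],"fingers": 1},
  ],
)

```text
time: 24.25
ee_pos: [0.5158, 0.223, 0.0508]
ee_rot: [2.334, 2.097, -0.014]
ft_force: [-0.5, -12.2, -1.9]
opening: -0.006
finger_force: 5.9
```

servo_tool(
  series=[
    {"rot": [0,0,0],"linear": [1,0,-0.5],"fingers": 1},
    {"rot": [0,0,0],"linear": [0,0,0],"fingers": 1},
  ],
)

```text
time: 24.45
ee_pos: [0.5157, 0.223, 0.0508]
ee_rot: [2.334, 2.096, -0.017]
ft_force: [-0.4, -12.4, -3.1]
opening: 0.003
finger_force: 6.6
```

servo_tool(
  series=[
    {"rot": [0,0,0],"linear": [1,0,0],"fingers": 1},
    {"rot": [0,0,0],"linear": [0,0,0],"fingers": 1},
  ],
)

```text
time: 24.65
ee_pos: [0.5157, 0.223, 0.0508]
ee_rot: [2.334, 2.095, -0.019]
ft_force: [-1.4, -15.1, -1.6]
opening: 0.001
finger_force: 7.6
```

servo_tool(
  series=[
    {"rot": [0,0,0],"linear": [1,0,0],"fingers": 1},
    {"rot": [0,0,0],"linear": [0,0,0],"fingers": 1},
  ],
)

```text
time: 24.85
ee_pos: [0.5156, 0.223, 0.0508]
ee_rot: [2.334, 2.094, -0.022]
ft_force: [-0.6, -16.5, -0.4]
opening: 0.001
finger_force: 8.6
```

servo_tool(
  series=[
    {"rot": [0,0,0],"linear": [1,0,0],"fingers": 1},
    {"rot": [0,0,0],"linear": [0,0,0],"fingers": 1},
  ],
)

```text
time: 25.05
ee_pos: [0.5156, 0.2229, 0.0507]
ee_rot: [2.334, 2.092, -0.024]
ft_force: [-2.6, -19.0, 1.9]
opening: -0.002
finger_force: 9.6
```

```bash
python3 - <<'E'
from h import *
s=arm.read_state(); print(s['ft_force'],s['wrist_torque'],s['ee_pos'],R.from_rotvec(s['ee_rot']).as_matrix().round(3))
F=s['ft_force'];t=s['wrist_torque'];print(np.cross(F,t)/(F@F))
E
python3 gap.py | grep -E "scene (5|6)|top 600"
```

```text
[ -2.6406126  -19.02026301   1.89268382] [-4.05077123  0.56460383  0.04749399] [0.5156331  0.2229378  0.05074687] [[ 0.109  0.994 -0.007]
 [ 0.994 -0.109 -0.016]
 [-0.016 -0.005 -1.   ]]
[-0.00529635 -0.0202549  -0.21093811]
scene 550 [143, 139, 138, 139, 143, 149, 149, 150, 170, 187, 185, 172, 171, 164, 146, 147, 173, 191, 189, 187, 184, 179, 172, 168]
scene 575 [143, 140, 139, 139, 144, 149, 153, 149, 163, 186, 190, 181, 173, 144, 143, 150, 177, 194, 191, 183, 182, 180, 174, 170]
scene 600 [147, 141, 142, 138, 143, 149, 151, 151, 174, 187, 188, 187, 176, 147, 136, 145, 171, 191, 187, 184, 179, 176, 172, 175]
top 600 [130, 131, 131, 127, 109, 88, 82, 90, 110, 119, 113, 102, 97, 97, 92, 103, 115, 118, 115, 114, 111, 109, 112, 115]
```

The lever arm is 0.21 m, so only the fingertips are in contact and this is the catch. I'll keep pushing in small steps.

servo_tool(
  series=[
    {"rot": [0,0,0],"linear": [1,0,-0.5],"fingers": 1},
    {"rot": [0,0,0],"linear": [0,0,0],"fingers": 1},
  ],
)

```text
time: 25.35
ee_pos: [0.5156, 0.2229, 0.0508]
ee_rot: [2.334, 2.092, -0.026]
ft_force: [-3.1, -21.2, 0.3]
opening: -0.002
finger_force: 10.2
```

servo_tool(
  series=[
    {"rot": [0,0,0],"linear": [1,0,-0.5],"fingers": 1},
    {"rot": [0,0,0],"linear": [0,0,0],"fingers": 1},
  ],
)

```text
time: 25.55
ee_pos: [0.5156, 0.2234, 0.0509]
ee_rot: [2.334, 2.091, -0.027]
ft_force: [-1.3, -20.2, -3.1]
opening: -0.003
finger_force: 10.1
```

servo_tool(
  series=[
    {"rot": [0,0,0],"linear": [1,0,0],"fingers": 1},
    {"rot": [0,0,0],"linear": [0,0,0],"fingers": 1},
  ],
)

```text
time: 25.75
ee_pos: [0.516, 0.2266, 0.0509]
ee_rot: [2.335, 2.093, -0.022]
ft_force: [-0.0, -14.3, -6.6]
opening: 0.001
finger_force: 7.2
```

servo_tool(
  series=[
    {"rot": [0,0,0],"linear": [1,0,-0.5],"fingers": 1},
    {"rot": [0,0,0],"linear": [0,0,0],"fingers": 1},
  ],
)

```text
time: 25.95
ee_pos: [0.5161, 0.2309, 0.0516]
ee_rot: [2.335, 2.097, -0.015]
ft_force: [0.4, -8.9, -5.7]
opening: 0.001
finger_force: 3.9
```

```bash
python3 gap.py | grep -E "scene (5|6)|top 600"
```

```text
scene 550 [147, 152, 148, 144, 138, 138, 141, 146, 149, 148, 148, 171, 187, 177, 147, 145, 174, 192, 191, 188, 184, 179, 175, 170]
scene 575 [147, 151, 147, 141, 140, 139, 141, 145, 151, 146, 153, 180, 189, 178, 148, 148, 175, 193, 188, 186, 181, 176, 173, 169]
scene 600 [148, 151, 147, 143, 141, 138, 142, 146, 152, 149, 155, 175, 188, 178, 154, 146, 170, 190, 187, 183, 178, 177, 171, 176]
top 600 [129, 130, 132, 131, 122, 98, 84, 84, 84, 83, 94, 113, 119, 116, 100, 102, 114, 116, 116, 114, 111, 108, 111, 114]
```

The catch is giving way, the face has advanced 8 mm, and the chest edge hasn't moved. On to the seat.

servo_tool(
  series=[
    {"rot": [0,0,0],"linear": [0.5,0,0],"fingers": 1},
    {"rot": [0,0,0],"linear": [0,0,0],"fingers": 1},
  ],
)

```text
time: 26.25
ee_pos: [0.5165, 0.2362, 0.0533]
ee_rot: [2.335, 2.102, -0.006]
ft_force: [-0.4, -3.6, -3.5]
opening: 0.003
finger_force: 3.1
```

servo_tool(
  series=[
    {"rot": [0,0,0],"linear": [0.5,0,0],"fingers": 1},
    {"rot": [0,0,0],"linear": [0.5,0,0],"fingers": 1},
    {"rot": [0,0,0],"linear": [0,0,0],"fingers": 1},
  ],
)

```text
time: 26.55
ee_pos: [0.5165, 0.2361, 0.0534]
ee_rot: [2.334, 2.101, -0.008]
ft_force: [-0.2, -7.0, -3.7]
opening: -0.001
finger_force: 3.7
```

servo_tool(
  series=[
    {"rot": [0,0,0],"linear": [0.5,0,0],"fingers": 1},
    {"rot": [0,0,0],"linear": [0.5,0,0],"fingers": 1},
    {"rot": [0,0,0],"linear": [0,0,0],"fingers": 1},
  ],
)

```text
time: 26.85
ee_pos: [0.5164, 0.2361, 0.0534]
ee_rot: [2.334, 2.1, -0.011]
ft_force: [-2.4, -9.7, -1.3]
opening: 0.001
finger_force: 4.7
```

It's rigid at y=0.236, 13.5 mm past the catch's start, so it's seated. I'll back off and check.

servo_tool(
  series=[
    {"rot": [0,0,0],"linear": [0.5,0,0],"fingers": 1},
    {"rot": [0,0,0],"linear": [0.5,0,0],"fingers": 1},
    {"rot": [0,0,0],"linear": [-3,0,0],"fingers": 1},
    {"rot": [0,0,0],"linear": [-5,0,0],"fingers": 1},
    {"rot": [0,0,0],"linear": [-10,0,0],"fingers": 1},
    {"rot": [0,0,0],"linear": [-20,0,0],"fingers": 1},
    {"rot": [0,0,0],"linear": [-25,0,0],"fingers": 1},
    {"rot": [0,0,0],"linear": [-25,0,0],"fingers": 1},
    {"rot": [0,0,0],"linear": [0,0,-25],"fingers": 1},
    {"rot": [0,0,0],"linear": [0,0,-25],"fingers": 1},
    {"rot": [0,0,0],"linear": [0,0,-20],"fingers": 1},
    {"rot": [0,0,0],"linear": [0,0,0],"fingers": 1},
  ],
)

```text
time: 28.05
ee_pos: [0.511, 0.1549, 0.128]
ee_rot: [2.331, 2.102, 0.01]
ft_force: [-0.1, -0.5, 0.8]
opening: 0.001
finger_force: 0.0
```

```bash
python3 gap.py; python3 - <<'E'
from m import *
# did anything else move? diff against first scene/top pictures outside drawer+arm
for n in('scene','top'):
    a=cv2.imread(f'pics/{n}0.png'); b=cv2.cvtColor(arm.capture(n),cv2.COLOR_RGB2BGR); cv2.imwrite(f'pics/{n}_end.png',b)
    d=(cv2.blur(cv2.absdiff(a,b),(3,3)).max(2)>40).astype('uint8'); N,l,st,c=cv2.connectedComponentsWithStats(d)
    print(n,[s.tolist() for s in st[1:] if s[4]>8])
s=arm.read_state(); print(s['time'],s['ee_pos'],s['ft_force'])
E
```

```text
scene 375 [182, 139, 95, 54, 26, 22, 24, 26, 27, 27, 28, 30, 24, 20, 21, 18, 20, 20, 23, 24, 26, 22, 34, 76]
scene 400 [72, 26, 23, 21, 23, 25, 12, 79, 127, 145, 152, 154, 164, 182, 185, 182, 180, 180, 184, 182, 177, 179, 176, 181]
scene 425 [22, 31, 103, 143, 148, 146, 143, 136, 137, 142, 149, 147, 157, 178, 187, 179, 173, 184, 187, 187, 183, 177, 172, 172]
scene 550 [144, 147, 149, 150, 147, 141, 135, 136, 140, 148, 153, 150, 154, 175, 187, 177, 181, 191, 191, 186, 184, 178, 172, 169]
scene 575 [143, 145, 149, 150, 145, 139, 137, 138, 142, 147, 150, 147, 165, 186, 186, 174, 177, 187, 190, 184, 181, 176, 171, 170]
scene 600 [146, 147, 151, 150, 142, 140, 138, 140, 142, 147, 152, 153, 165, 186, 186, 172, 172, 188, 187, 181, 178, 177, 173, 176]
top 375 [121, 127, 127, 126, 122, 108, 87, 79, 87, 85, 81, 83, 95, 112, 116, 111, 111, 113, 113, 112, 111, 113, 117, 113]
top 400 [24, 18, 22, 57, 101, 105, 90, 94, 101, 88, 81, 82, 96, 113, 118, 111, 112, 115, 114, 114, 112, 107, 112, 113]
top 425 [30, 32, 27, 26, 24, 21, 13, 24, 36, 67, 80, 83, 97, 112, 116, 115, 114, 118, 117, 114, 112, 106,
[... 374 characters left out ...]
], [324, 0, 98, 220, 8638], [408, 0, 14, 26, 174], [0, 19, 59, 121, 2539], [273, 31, 3, 4, 10], [249, 33, 15, 17, 81], [258, 35, 15, 25, 255], [277, 38, 8, 44, 220], [266, 62, 4, 5, 10], [242, 67, 5, 5, 14], [232, 69, 4, 6, 16], [254, 70, 12, 10, 58], [237, 79, 4, 7, 21], [398, 143, 18, 15, 90], [396, 153, 13, 14, 63], [420, 157, 6, 6, 18], [420, 167, 19, 19, 69], [432, 169, 14, 14, 25], [421, 181, 15, 16, 75], [236, 215, 35, 26, 431]]
top [[207, 133, 23, 16, 220], [174, 142, 160, 228, 14888], [355, 196, 32, 21, 326], [205, 231, 7, 12, 46], [546, 305, 50, 37, 1005], [545, 368, 73, 32, 1096], [338, 388, 5, 12, 37]]
28.25 [0.50799785 0.15338023 0.12374528] [-0.39396763  0.5108364  -0.56188995]
```

```bash
python3 -c "
from station import arm
print(arm.job_done())"
```

```text
the job is handed in; nothing more can be done
None
```

The cast-resin hand lies flat in the right bay beside its mate, and the drawer is pushed past its catch to its stop; camera checks show the chest and the rest of the bench unmoved, and I handed the job in at about 28 s. I couldn't see inside the drawer after it closed.

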